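# Open the weighted cheese press and take the mould out

## Robot

A 6-joint arm with a two-finger parallel gripper is mounted at the origin on the work surface. World frame = base frame: x ahead of the robot, y to its left, z up, the work surface at z = 0. Lengths are in m, angles in rad, forces in N, time in s.
With the tool pointing down it reaches from about 0.25 to 0.775 m from the base axis. Payload 4 kg.
Tool frame: the origin (TCP) lies between the finger pads; the fingertips stand 11 mm ahead of it and the grasp point (between the pads) lies 8 mm behind it; z points along the fingers, y is the direction in which the jaws open and shut (so a half turn about z gives the same grasp; the last joint's range is limited). The gripper opens to 94 mm and grips with 3 to 60 N. Pads are 16 mm wide; open, the fingers measure 119 mm over their backs; the gripper's body (75 mm by 177 mm) begins 78 mm behind the grasp point.
Start: joints at [-1.307, 0.087, 1.371, -0, 1.684, -0.103], TCP at [0.197, -0.513, 0.217] pointing down, gripper open.
Joint ranges: [-3.1, 3.1], [-0.76, 2.03], [0.27, 2.55], [-1.08, 4.22], [0.17, 2.65], [-2.57, 2.57]. Speed limits (rad/s): [2.79, 2.79, 3.14, 3.14, 3.14, 3.14].

## Interface

Orientations are given as [roll, pitch, yaw] about the fixed x, y, z axes, in that order (R = Rz(yaw) Ry(pitch) Rx(roll)).
In Python, from bench import get_obs, cams, ticket gives the robot as it stands. The module is installed in compiled form; this text tells all that it offers.
- The arm moves only by the shell command python3 -m crank 'ROWS'. ROWS is JSON, a list of rows, each an object of numbers: "tx", "ty", "tz": the shift along the tool's x, y, z in cm; "twist": the turn about the tool's z in degrees; "grip": the opening, from 0 (shut) to 1 (fully open). In form: [{"tx": .., "ty": .., "tz": .., "twist": .., "grip": ..}, ...]. A call has 1 to 12 rows; each row shifts and turns the commanded pose from where the row before left it, along the tool's axes as they then stand; what a row does not reach is not made up. A row lasts 1/8 s, in which the tool goes at most 62.5 mm and 10.7 degrees, less where a joint would pass 70% of its speed; a pose out of reach is approached as far as the arm can. A call is refused whole if a number of a shift passes 6.25 or a number of a turn 10.7, either way. A call with a gripper value outside its range is refused whole. The fingers move at their own pace and stop on an object; the grip force is fixed at half the most. Time passes only in rows, so rows that do not move let the fingers close. It gives the time, the measured TCP pose, the force and the opening at its end, in the units of the state.
- get_obs(): the state, without advancing time (a new reading comes with each control period).
- cams.snapshot(name): name is "scene" or "top" or "wrist"; returns a dict with "frame" (480x640x3 uint8, red, green, blue), "intrinsics" (3x3 intrinsics, pixels), "dist" ([k1, k2, p1, p2, k3] as OpenCV has them; the pictures are not rectified), "R" (3x3) and "t" (3): a world point X has camera coordinates R X + t; the wrist camera has in their place "hand_eye" (4x4, takes a point from camera to tool coordinates, whose origin is the TCP and whose axes are the flange's). Camera axes: x right, y down, z forward; pixel columns grow to the right and rows downward; lengths in m; the calibration is good to about 2 mm. A picture is of the moment at which its call begins: read the wrist's pose just before it. There is no depth.
- ticket.close_job(): hands the job in, once; it reports no verdict.
Trained networks look in a picture, given as the dict that the camera call returned (one of the last four; its "shot" number tells which), for a name from the list of things; names that differ only in an ending like _2 or _b are one class to them, and where a whole thing is asked for, a point or a joint stands for the part that bears it (a point fixed in the world has none). Each returns a list of dicts, best first, with "conf" (0 to 1); they miss things now and then, are a little off and sometimes report something else, mostly with a low value. They report only what shows in the picture. A call takes as long as a camera call. They do not tell look-alikes from the thing itself.
- cams.outline_of(picture, query): "region" (480x640 bool, what is visible of it) and "centre" ([column, row] in pixels, amid what is visible of it).
The state is a dict: "time": time; "joint_positions": joint angles; "qvel": joint speeds; "joint_torque": joint torques, N m; "tool_pos": TCP position; "ee_rot": TCP orientation; "wrist_force": force on the tool from outside, world axes, zero at the start; "wrist_torque": the same for the moment, N m; "width": finger opening in m.
Only numpy, scipy, OpenCV 4.12 (cv2) and the standard library are available. Lean on these libraries where they do the work, as an engineer would, in place of code of your own. Each camera call takes 0.05 s, during which the arm holds its last target.

## Task

Empty the cheese press: swing its weighted arm up and over by the red handle and let go, so that it rests open by itself. Then move the green-lidded tub out of the way onto the middle of the round cork mat, draw the blue mould out sideways through the open end of the press and stand it lengthways in the middle of the light wooden board. Leave the arm open, and do not tip the tub or the mould or disturb the other things.

Things in the scene. Friction and masses are not known exactly. Their poses are not given: they have to be found in the camera images.
- press: Bench cheese press, fixed. Origin: on the table under the middle of its tunnel; axes called press x, y, z (z up). Aluminium floor plate, top 12 mm above the table, x -55..55, y -150..245 mm; beyond y = 55 it is bare (the run-out). Grey tunnel along y, y -62..55 mm, open only at its +y end. Two posts 156 mm high at x = +-20, y = -100 mm carry the weighted arm.
- tunnel_mouth (a point): Middle of the tunnel's open +y end, on its floor: press (0, 55, 12) mm. Inside the tunnel is 63 mm wide, walls 8 mm thick; roof 75 to 85 mm above the table with a lengthwise slot 28 mm wide in its middle (for the pressing foot); end wall at press y = -58 mm.
- press_arm (a joint): Angle (rad) of the steel arm: 0 = down on its stop (level, pointing along press +y), grows as the handle rises, 1.57 upright, 1.9 = open stop, leaning to press -y. A dark counterweight goes over with it: below about 1.0 it falls shut, above it falls open and stays. Lifting takes 2 to 3 N at the handle. Down, its white foot dips through the roof slot into the mould (58 mm above the table), holding it in.
- lever_hinge (a point): Centre of the arm's hinge, fixed, at press (0, -100, 140) mm.  The counterweight (44 mm dia, 50 mm wide) sits on a stub 65 mm from it: with the arm down its top is 223 mm above the table, at press y = -122 mm; pass over it. The hinge axis is press x; press +y turns towards +z as the joint grows.
- lever_grip (a point): Point to hold on the arm's red handle, a round bar 16 mm dia parallel to press x at the arm's end, 190 mm from the hinge axis; moves with the arm. The bar sticks out from the arm (14 mm wide) to press -x, with a 22 mm ball end at x = -80 mm; this point is on its axis at press x = -45 mm, free bar 20 mm either side. 140 mm high with the arm down, at most 330 mm on the way over.
- mould: Blue loaf mould with pale cheese, about 0.45 kg, loose, in the tunnel. Origin: centre of its underside; y is its long way, along press y at the start. Body 56 (x) by 110 (y) by 55 mm high, rim 5 mm thick, cheese 12 mm below the rim. A tongue, an upright plate 10 mm thick, sticks out of its +y end (and of the tunnel) from y = 55 to 120 mm, 15 to 50 mm above the underside.
- mould_tongue (a point): On the mould's tongue, at mould (0, 95, 32.5) mm: middle of its height, 25 mm short of its tip.
- tub: White plastic tub with a green lid, 60 mm dia at the lid (52 at the foot), 72 mm high, about 0.22 kg, loose; stands on the run-out just beyond the tongue. Origin: centre of its underside, z along its axis. The lid's band is 60 to 72 mm up.
- board: Light wooden board, fixed, 120 (x) by 200 (y) by 18 mm thick, empty. Origin: centre of its underside; top 18 mm above the table.
- mat: Round cork mat, fixed, 110 mm dia, 8 mm thick, empty. Origin: centre of its underside; top 8 mm above the table.
- tub_red: Bystander: red-lidded tub, 60 mm dia, 72 mm high, at the back. Origin: on its underside. Leave alone.
- tub_yellow: Bystander: yellow-lidded tub, 60 mm dia, 72 mm high, at the back. Origin: on its underside. Leave alone.
- mould_empty: Bystander: grey empty mould, same size as the blue mould (175 mm long with its tongue), in front of the robot. Origin: on its underside. Leave alone.
- wheel_small: Bystander: small cheese wheel, 130 mm dia, 55 mm high, at the back. Origin: on its underside. Leave alone.
- round_box: Bystander: round wooden box, 110 mm dia, 38 mm high, on the right. Origin: on its underside. Leave alone.
- spatula: Bystander: spatula, 200 mm long, lying on the right. Leave alone.
Mind the look-alikes: they are no part of the job. What is shaped like the mould but pink is not meant.

How it is judged:
By the outcome, as a careful person would: the job done as asked, in the order asked, and still so for the second after the job is handed in, with the robot touching nothing.
It also fails if it takes over 64 s, if anything falls off the work surface, if the arm or the gripper's body presses on something with over 40 N, if the wrist force passes 120 N, or if a joint passes its speed limit or range.

## Working session

There is one attempt and no reset: what is moved stays moved. The work goes in short steps, Python scripts to look and compute and a shell command to move; the robot and the scene stay as the last step left them, time stands still between calls to the robot, and variables do not carry over. Pictures are saved under pics/ and viewed, and the job is handed in when it is done.

```bash
mkdir -p pics; ls; python3 - <<'E'
from bench import get_obs, cams
import cv2
o=get_obs(); print(o)
for n in ["scene","top"]:
    p=cams.snapshot(n); cv2.imwrite(f"pics/{n}0.png",p["frame"][:,:,::-1])
    print(n,p["intrinsics"],p["dist"],p["R"],p["t"])
E
```

```text
pics
{'time': 0.0, 'joint_positions': array([-1.30708404e+00,  8.79606996e-02,  1.37223833e+00, -4.76575500e-06,
        1.68354873e+00, -1.03108492e-01]), 'qvel': array([ 0.00055194, -0.0003114 ,  0.00089   , -0.00038221,  0.00030663,
       -0.00048053]), 'joint_torque': array([-1.31872865e-03, -3.40191185e+01, -3.02424359e+01,  7.15901772e-02,
        3.32209328e-02, -1.62679712e-04]), 'tool_pos': array([ 0.19711471, -0.51292349,  0.21530908]), 'ee_rot': array([-3.13944851e+00, -2.17104417e-04,  3.66820013e-01]), 'wrist_force': array([ 0.16558899,  0.3916272 , -0.31453211]), 'wrist_torque': array([ 0.04681078, -0.01286549,  0.00075162]), 'width': 0.09392375072303634}
scene [[562.84423418   0.         322.46138904]
 [  0.         562.84423418 244.85834983]
 [  0.           0.           1.        ]] [-0.10400148  0.          0.          0.          0.        ] [[-0.86018321  0.50974381  0.01568747]
 [ 0.33788441  0.59267474 -0.73114348]
 [-0.38199343 -0.62361679 -0.68204334]] [ 0.51476235 -0.00931508  1.60607649]
top [[612.52556113   0.         326.78385829]
 [  0.         612.52556113 243.42894833]
 [  0.           0.           1.        ]] [-0.18091353  0.          0.          0.          0.        ] [[ 0.0184551  -0.99977896 -0.01007209]
 [-0.98749866 -0.01664931 -0.15674564]
 [ 0.1565433   0.01283893 -0.98758765]] [-0.12705922  0.5173942   1.5524354 ]
```

View pics/scene0.png

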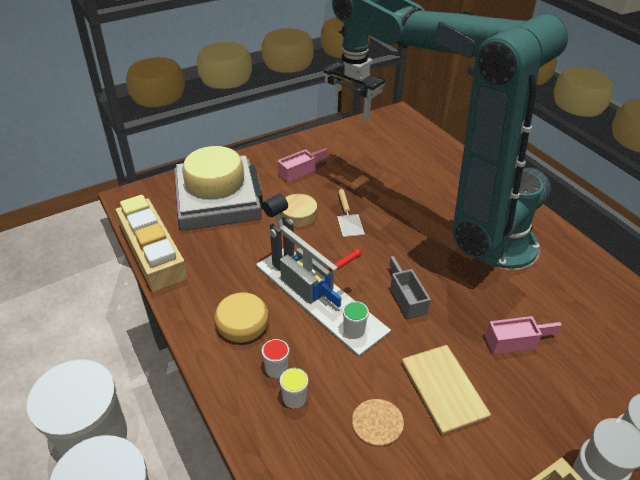

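View pics/top0.png

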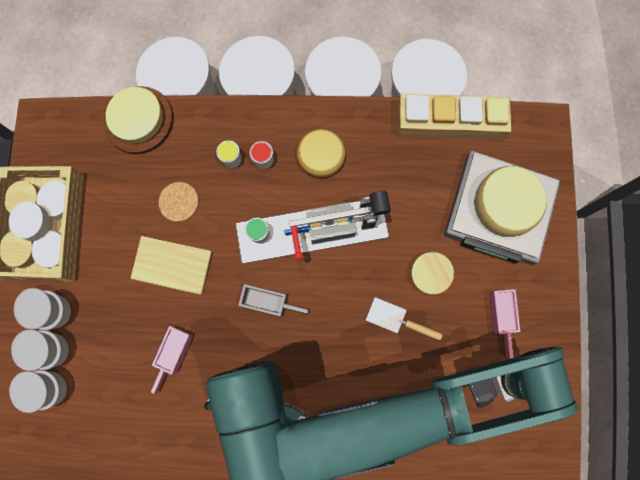

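The scene view shows the press mid-image (handle at 350,258; green tub at 355,320), the board (445,388) and the mat (378,422). In the top view the press's +y end points left, with the tub at (257,230), mat at (178,201) and board at (171,265). Next I'll measure these.

```bash
cat > h.py <<'E'
import numpy as np, cv2
from bench import get_obs, cams
from scipy.spatial.transform import Rotation as Rn
def save(p,name,crop=None,s=1):
    im=p["frame"][:,:,::-1]
    if crop: x0,y0,x1,y1=crop; im=im[y0:y1,x0:x1]
    if s!=1: im=cv2.resize(im,None,fx=s,fy=s,interpolation=cv2.INTER_CUBIC)
    cv2.imwrite("pics/"+name,im)
def pose(p,o=None):
    if "R" in p: return p["R"],p["t"]
    H=p["hand_eye"]; T=np.eye(4);T[:3,:3]=Rn.from_euler('xyz',o["ee_rot"]).as_matrix();T[:3,3]=o["tool_pos"]
    W=np.linalg.inv(T@H); return W[:3,:3],W[:3,3]
def bp(p,uv,z,o=None):
    R,t=pose(p,o)
    n=cv2.undistortPoints(np.array(uv,float).reshape(-1,1,2),p["intrinsics"],p["dist"]).reshape(-1,2)
    d=np.c_[n,np.ones(len(n))]@R; c=-R.T@t
    return c+d*((z-c[2])/d[:,2])[:,None]
def proj(p,X,o=None):
    R,t=pose(p,o)
    return cv2.projectPoints(np.array(X,float).reshape(-1,1,3),cv2.Rodrigues(R)[0],t,p["intrinsics"],p["dist"])[0].reshape(-1,2)
E
python3 - <<'E'
from h import *
for n in ["top","scene"]:
    p=cams.snapshot(n)
    for q,z in [("mat",.008),("board",.018),("tub",.072),("press",.012),("mould_tongue",.05),("lever_grip",.14),("mould",.067)]:
        for r in cams.outline_of(p,q)[:3]:
            g=r["region"].astype(np.uint8); ys,xs=np.nonzero(g)
            if len(xs)<5: continue
            rect=cv2.minAreaRect(np.c_[xs,ys].astype(np.float32))
            box=cv2.boxPoints(rect)
            zz=z
            print(n,q,round(r["conf"],2),np.round(r["centre"]),len(xs),"ctr",np.round(bp(p,[r["centre"]],zz)[0],3), "box",np.round(box).astype(int).tolist())
save(cams.snapshot("top"),"t1.png",(220,170,400,280),4)
save(cams.snapshot("scene"),"s1.png",(240,180,410,360),3)
E
```

```text
top mat 0.87 [180. 202.] 1197 ctr [0.631 0.285 0.008] box [[154, 214], [166, 177], [202, 189], [190, 226]]
top board 0.68 [170. 264.] 3313 ctr [0.459 0.299 0.018] box [[129, 278], [139, 234], [213, 250], [203, 295]]
top board 0.4 [335. 215.] 1314 ctr [ 0.6   -0.139  0.018] box [[279, 228], [377, 176], [394, 208], [296, 260]]
top board 0.18 [323. 230.] 5659 ctr [ 0.56  -0.106  0.018] box [[234, 223], [386, 189], [397, 237], [245, 271]]
top tub 0.78 [256. 230.] 459 ctr [0.546 0.065 0.072] box [[241, 229], [257, 214], [274, 231], [259, 247]]
top tub 0.67 [318. 231.] 5878 ctr [ 0.546 -0.096  0.072] box [[233, 223], [386, 188], [397, 236], [244, 272]]
top press 0.71 [319. 228.] 5758 ctr [ 0.564 -0.097  0.012] box [[233, 223], [386, 189], [397, 237], [244, 272]]
top mould_tongue 0.87 [170. 352.] 1218 ctr [0.23 0.28 0.05] box [[142, 387], [169, 325], [193, 335], [166, 398]]
top mould_tongue 0.76 [504. 316.] 1388 ctr [ 0.337 -0.579  0.05 ] box [[487, 291], [516, 287], [524, 356], [496, 359]]
top mould_tongue 0.59 [316. 224.] 207 ctr [ 0.569 -0.09   0.05 ] box [[283, 228], [349, 217], [350, 2
[... 1020 characters left out ...]
 315]]
scene mould_tongue 0.81 [518. 330.] 1916 ctr [0.231 0.283 0.05 ] box [[484, 320], [559, 312], [562, 347], [488, 355]]
scene mould_tongue 0.73 [300. 165.] 985 ctr [ 0.357 -0.552  0.05 ] box [[273, 161], [323, 142], [332, 165], [282, 184]]
scene lever_grip 0.66 [304. 250.] 1439 ctr [ 0.581 -0.122  0.14 ] box [[246, 226], [273, 188], [362, 252], [334, 290]]
scene mould 0.97 [516. 334.] 1882 ctr [0.257 0.297 0.067] box [[483, 321], [560, 313], [564, 346], [487, 355]]
scene mould 0.79 [323. 289.] 626 ctr [ 0.572 -0.046  0.067] box [[294, 257], [317, 247], [343, 304], [320, 315]]
scene mould 0.59 [297. 163.] 995 ctr [ 0.37  -0.545  0.067] box [[272, 162], [322, 141], [331, 164], [282, 184]]
```

View pics/t1.png

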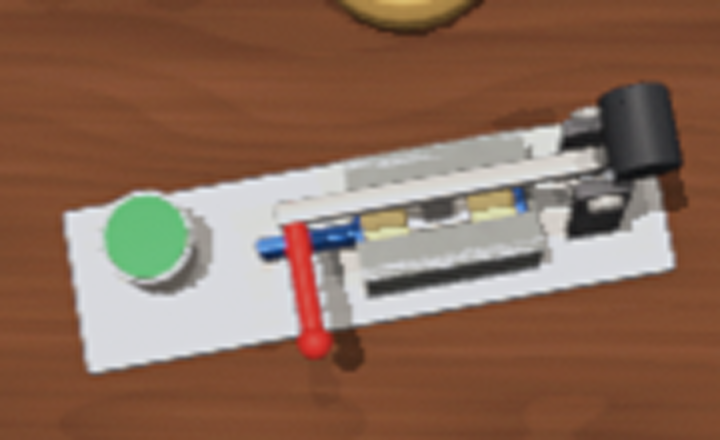

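View pics/s1.png

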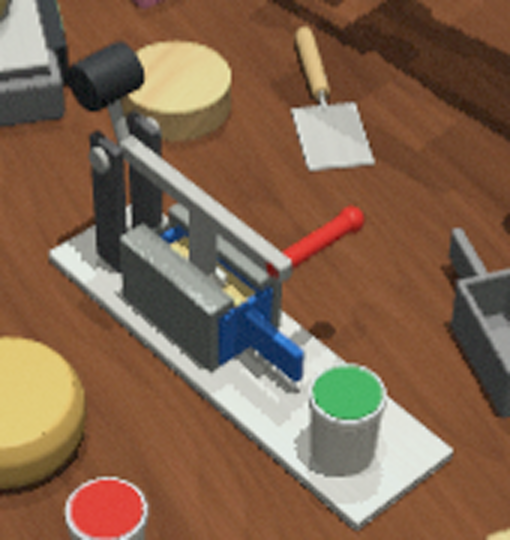

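```bash
cat > fit.py <<'E'
from h import *
from scipy.optimize import least_squares
T=cams.snapshot("top");S=cams.snapshot("scene")
c=lambda a,s,o:(np.array(a,float)-s/2+.5)/s+np.array(o)
P3=np.array([[55,245,12],[-55,245,12],[-55,-150,12],[-80,90,140]])/1e3
uvT=c([[65,212],[90,372],[675,268],[315,342]],4,(220,170))
S3=np.array([[55,245,12],[-55,245,12],[55,-150,12],[-80,90,140]])/1e3
uvS=c([[360,525],[453,451],[51,256],[350,217]],3,(240,180))
def W(v,X): 
    C,Sn=np.cos(v[2]),np.sin(v[2]); return np.c_[C*X[:,0]-Sn*X[:,1]+v[0],Sn*X[:,0]+C*X[:,1]+v[1],X[:,2]]
f=lambda v:np.r_[(proj(T,W(v,P3))-uvT).ravel(),(proj(S,W(v,S3))-uvS).ravel()]
if __name__=="__main__":
    r=least_squares(f,[.56,-.1,.1]); print(r.x,np.round(f(r.x).reshape(-1,2),1).tolist())
    for n,im in(("T",(T,uvT,P3)),("S",(S,uvS,S3))):
        g=lambda v:(proj(im[0],W(v,im[2]))-im[1]).ravel(); q=least_squares(g,r.x);print(n,q.x,abs(q.fun).max())
    # colour fits
    for n,p in(("T",T),("S",S)):
        hsv=cv2.cvtColor(p["frame"],cv2.COLOR_RGB2HSV)
        gm=cv2.inRange(hsv,(50,80,40),(80,255,255))
        for q,z,reg in(("tub",.072,None),("mat",.008,1),("board",.018,1)):
            if q=="tub": 
                m=gm
                nn,l,st,ce=cv2.connectedComponentsWithStats(m)
                ok=[i for i in range(1,nn) if 150<st[i,4]<900]
                print(n,"green",[(ce[i].round(1).tolist(),st[i].tolist()) for i in ok],[bp(p,[ce[i]],.072)[0].round(4).tolist() for i in ok])
            else:
                R=cams.outline_of(p,q)[0]["region"].astype(np.uint8)
                k=cv2.findContours(R,cv2.RETR_EXTERNAL,cv2.CHAIN_APPROX_NONE)[0]; k=max(k,key=len)[:,0]
                w=bp(p,k,z)[:,:2].astype(np.float32)
                print(n,q,cv2.minAreaRect(w),cv2.minEnclosingCircle(w))
                o=p["frame"].copy(); cv2.drawContours(o,[k],-1,(255,0,0),1)
                save({"frame":o},f"o_{n}_{q}.png",(120,150,280,310) if n=="T" else (330,310,510,470),3)
E
python3 fit.py; python3 -c "
import cv2,numpy as np
cv2.imwrite('pics/oo.png',np.hstack([cv2.resize(cv2.imread('pics/o_%s_%s.png'%a),(380,380)) for a in (('T','mat'),('T','board'))]))"
```

```text
[ 0.57062522 -0.12248161  0.19786837] [[-0.6, -0.0], [-0.5, 0.1], [-0.1, -0.4], [-0.3, -0.3], [-0.6, -0.6], [0.8, -0.7], [-1.0, -1.7], [0.6, 0.7]]
T [ 0.56991175 -0.12365743  0.19484159] 0.32079885655434737
S [ 0.57170678 -0.12093075  0.20079833] 1.2533113459132892
T green [([256.0, 228.6], [246, 219, 21, 20, 315])] [[0.5501, 0.0641, 0.072]]
T mat ((0.6323478817939758, 0.2886545658111572), (0.10613790899515152, 0.10947725176811218), 0.7474435567855835) ((0.6342777013778687, 0.28891581296920776), 0.056174322962760925)
T board ((0.4597531855106354, 0.2970449924468994), (0.2003868818283081, 0.119400754570961), 78.67156982421875) ((0.45909684896469116, 0.2967776656150818), 0.11351442337036133)
S green [([355.3, 310.7], [344, 302, 23, 18, 308])] [[0.543, 0.055, 0.072]]
S mat ((0.6360184550285339, 0.2920530140399933), (0.10865690559148788, 0.10864502191543579), 59.32257843017578) ((0.6379241347312927, 0.29224374890327454), 0.057087454944849014)
S board ((0.4646507501602173, 0.3023223876953125), (0.2063329964876175, 0.1291806995868683), 78.61817932128906) ((0.4646856188774109, 0.30331718921661377), 0.11583627760410309)
```

View pics/oo.png

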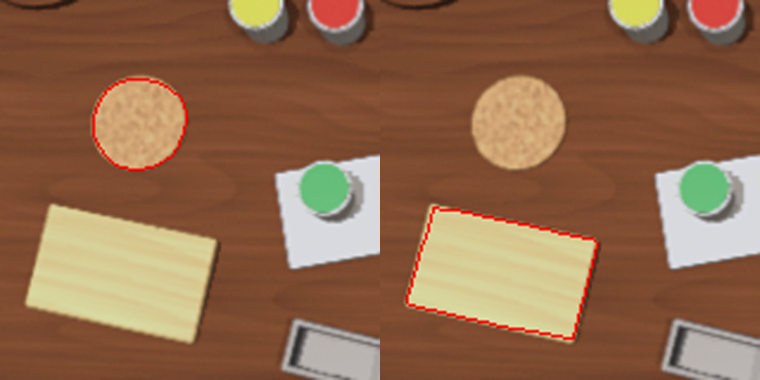

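```bash
cat >> h.py <<'E'
PO=np.array([.5706,-.1225]);PY=.1965
def toP(X): 
    d=np.atleast_2d(X)[:,:2]-PO;C,S=np.cos(PY),np.sin(PY);return np.c_[C*d[:,0]+S*d[:,1],-S*d[:,0]+C*d[:,1]]
def toW(x,y):
    C,S=np.cos(PY),np.sin(PY);return np.array([C*x-S*y,S*x+C*y])+PO
def step(target,o=None):
    "target world TCP xyz -> tool-frame shift cm with current orientation"
    o=o or get_obs();R=Rn.from_euler('xyz',o["ee_rot"]).as_matrix()
    return np.round(100*R.T@(np.array(target)-o["tool_pos"]),2)
E
python3 - <<'E'
from h import *
T=cams.snapshot("top");S=cams.snapshot("scene")
a=bp(T,[[256,228.6]],.084);b=bp(S,[[355.3,310.7]],.084);print(a,b,toP(a),toP(b))
g=toW(-.045,.09);print(g)
o=get_obs();print(o["time"]); d=np.array([*g,.230])-o["tool_pos"]; y=PY
print("after twist tool:",100*(np.cos(y)*d[0]+np.sin(y)*d[1]),100*(np.sin(y)*d[0]-np.cos(y)*d[1]),-100*d[2])
for th in np.arange(0,1.9,.125):
    print(round(th,3),"ty",round(19*(1-np.cos(th)),2),"tz",round(-19*np.sin(th),2))
E
```

```text
[[0.54780198 0.06249168 0.084     ]] [[0.54913838 0.06324286 0.084     ]] [[0.01375809 0.18588272]] [[0.01521543 0.18635853]]
[ 0.50889457 -0.04301767]
1.4
after twist tool: 39.74821628491769 -40.051429455960985 -1.3479609328255342
0.0 ty 0.0 tz -0.0
0.125 ty 0.15 tz -2.37
0.25 ty 0.59 tz -4.7
0.375 ty 1.32 tz -6.96
0.5 ty 2.33 tz -9.11
0.625 ty 3.59 tz -11.12
0.75 ty 5.1 tz -12.95
0.875 ty 6.82 tz -14.58
1.0 ty 8.73 tz -15.99
1.125 ty 10.81 tz -17.14
1.25 ty 13.01 tz -18.03
1.375 ty 15.3 tz -18.64
1.5 ty 17.66 tz -18.95
1.625 ty 20.03 tz -18.97
1.75 ty 22.39 tz -18.7
1.875 ty 24.69 tz -18.13
```

```bash
python3 -m crank '[{"twist":9.8,"tz":-1.35,"grip":1},{"tx":3.6,"ty":-3.6},{"tx":3.6,"ty":-3.6},{"tx":3.6,"ty":-3.6},{"tx":3.6,"ty":-3.6},{"tx":3.6,"ty":-3.6},{"tx":3.6,"ty":-3.6},{"tx":3.6,"ty":-3.6},{"tx":3.6,"ty":-3.6},{"tx":3.6,"ty":-3.6},{"tx":3.6,"ty":-3.6},{"tx":3.6,"ty":-4.0}]'; python3 - <<'E'
from h import *
o=get_obs();p=cams.snapshot("wrist");save(p,"w1.png");print(step([.5089,-.043,.132]),o["ee_rot"],o["joint_positions"])
r=proj(p,[[*toW(-.045,.09),.14],[*toW(-.08,.09),.14],[*toW(-.02,.09),.14],[*toW(.0145,.186),.084]],o);print(r)
E
```

```text
[ 45.96 -32.74   8.45] [3.14148322e+00 1.70592045e-05 3.66825850e-01] [-1.30707246e+00  8.71831827e-02  1.37068954e+00 -5.74274816e-06
  1.68360933e+00 -1.03102632e-01]
[[-202.31173609 -442.30686355]
 [-240.73988479 -424.70858242]
 [-162.00910996 -432.19568204]
 [-221.14402907 -434.51798089]]invalid input at $[0]: expected keys tx, ty, tz, twist, grip
```

View pics/w1.png

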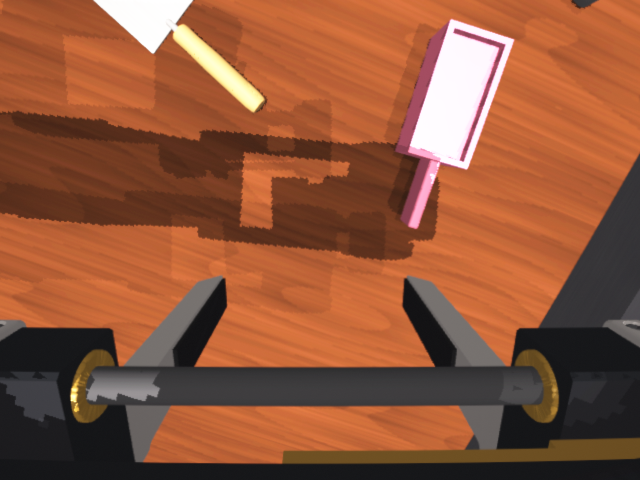

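The call was refused because every row needs all five keys, so nothing moved. The wrist view shows only the right-hand pink mould at about (450,90) and the spatula.

```bash
python3 -m crank '[{"tx":0,"ty":0,"tz":-1.35,"twist":9.8,"grip":1},{"tx":3.6,"ty":-3.6,"tz":0,"twist":0,"grip":1},{"tx":3.6,"ty":-3.6,"tz":0,"twist":0,"grip":1},{"tx":3.6,"ty":-3.6,"tz":0,"twist":0,"grip":1},{"tx":3.6,"ty":-3.6,"tz":0,"twist":0,"grip":1},{"tx":3.6,"ty":-3.6,"tz":0,"twist":0,"grip":1},{"tx":3.6,"ty":-3.6,"tz":0,"twist":0,"grip":1},{"tx":3.6,"ty":-3.6,"tz":0,"twist":0,"grip":1},{"tx":3.6,"ty":-3.6,"tz":0,"twist":0,"grip":1},{"tx":3.6,"ty":-3.6,"tz":0,"twist":0,"grip":1},{"tx":3.6,"ty":-3.6,"tz":0,"twist":0,"grip":1},{"tx":3.6,"ty":-4.0,"tz":0,"twist":0,"grip":1}]'; python3 - <<'E'
from h import *
o=get_obs();p=cams.snapshot("wrist");save(p,"w2.png");print(step([.5089,-.043,.132]),o["ee_rot"],o["joint_positions"])
r=proj(p,[[*toW(-.045,.09),.14],[*toW(-.08,.09),.14],[*toW(-.02,.09),.14],[*toW(.0145,.186),.084]],o);print(r)
E
```

```text
time: 2.95
tool_pos: [0.5087, -0.0426, 0.2301]
ee_rot: [3.141, -0.001, 0.196]
wrist_force: [0.8, -0.3, 0.1]
width: 0.0941
[-0.36  0.61  9.76] [ 3.14099115e+00 -5.61715348e-04  1.95530820e-01] [-1.94474539e-01 -3.91035495e-03  1.43834524e+00 -3.45946757e-04
  1.70640954e+00  1.18074424e+00]
[[314.0643711  251.43782654]
 [314.0835178  295.0837215 ]
 [314.04997668 218.42823648]
 [201.87848068 166.43506317]]
```

View pics/w2.png

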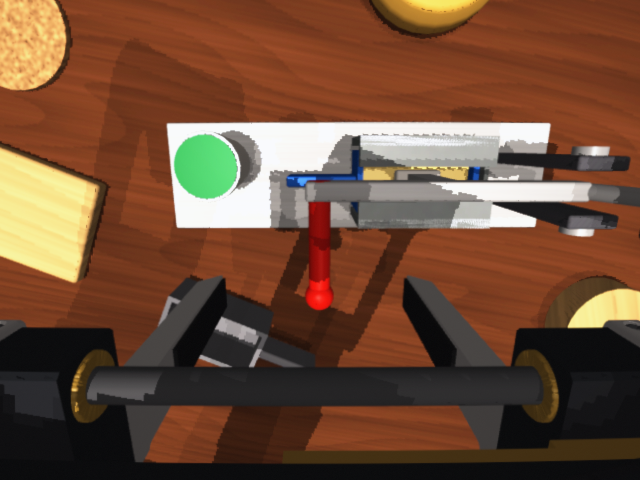

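```bash
python3 - <<'E'
from h import *
for i in range(3):
    o=get_obs();print(o["time"],o["tool_pos"],o["ee_rot"],np.abs(o["qvel"]).max()); p=cams.snapshot("wrist")
print(step([.5089,-.043,.132]),step([*toW(-.045,.09),.132]))
print(proj(p,[[*toW(-.045,.09),.14],[*toW(-.08,.09),.14],[*toW(.0145,.186),.084],[*toW(.055,.245),.012],[*toW(-.055,.245),.012]],o))
save(p,"w3.png")
hsv=cv2.cvtColor(p["frame"],cv2.COLOR_RGB2HSV)
m=cv2.inRange(hsv,(0,200,120),(4,255,255))|cv2.inRange(hsv,(175,200,120),(180,255,255))
for r in range(205,305,12):
    xs=np.nonzero(m[r])[0]; xs=xs[(xs>290)&(xs<350)]; print(r,xs.min() if len(xs) else 0,xs.max() if len(xs) else 0)
m=cv2.inRange(hsv,(50,80,40),(80,255,255)); nn,l,st,ce=cv2.connectedComponentsWithStats(m);i=1+st[1:,4].argmax();print(ce[i],st[i],bp(p,[ce[i]],.084,o), toP(bp(p,[ce[i]],.084,o)))
E
```

```text
3.0 [ 0.51093408 -0.03685087  0.22963107] [-3.13672106 -0.00340725  0.20201718] 0.15057833801560538
3.05 [ 0.50936545 -0.03991754  0.22954293] [-3.13969858e+00 -5.08268243e-04  2.02331075e-01] 0.07237070130302406
3.1 [ 0.50844107 -0.04208057  0.22960053] [-3.14141384e+00  7.30295168e-04  2.00220464e-01] 0.05523281522004984
[ 0.11 -0.03  9.77] [ 0.11 -0.03  9.77]
[[314.9430584  251.30092113]
 [314.71994578 295.01974093]
 [202.75846808 165.52902813]
 [163.51870741 121.56281716]
 [173.36592527 226.82998454]]
205 311 328
217 313 327
229 313 327
241 313 314
253 313 329
265 313 329
277 313 330
289 308 331
301 307 332
[205.86611936 165.29775813] [ 175  133   63   65 3167] [[0.54922265 0.06016245 0.084     ]] [[0.01469667 0.18332095]]
```

```bash
python3 -m crank '[{"tx":0,"ty":0,"tz":0,"twist":0,"grip":1},{"tx":0,"ty":0,"tz":0,"twist":0,"grip":1},{"tx":0,"ty":0,"tz":0,"twist":0,"grip":1}]'; python3 - <<'E'
from h import *
o=get_obs();p=cams.snapshot("wrist");print(o["time"],o["tool_pos"],o["ee_rot"])
print(step([*toW(-.045,.09),.132]))
print(proj(p,[[*toW(-.045,.09),.14],[*toW(-.08,.09),.14],[*toW(.0145,.186),.084],[*toW(.055,.245),.012],[*toW(-.055,.245),.012],[*toW(-.055,-.15),.012]],o))
save(p,"w3.png",(140,100,600,320),1.7)
E
```

```text
time: 3.52
tool_pos: [0.5076, -0.045, 0.2301]
ee_rot: [3.141, -0.0, 0.194]
wrist_force: [0.7, 0.3, -0.6]
width: 0.0945
3.525 [ 0.50758123 -0.04496881  0.23013733] [ 3.14131751e+00 -2.34849731e-04  1.94016991e-01]
[ 0.15 -0.16  9.81]
[[311.30842181 249.39819017]
 [311.48649122 293.17021107]
 [199.28350428 164.71205695]
 [160.43934255 121.38472321]
 [171.05888711 226.53539918]
 [530.00941446 226.00915935]]
```

View pics/w3.png

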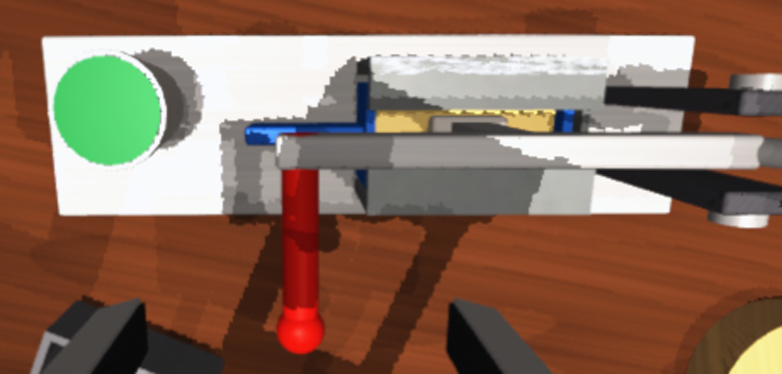

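```bash
sed -i 's/PO=np.array(.*;PY/PO=np.array([.5711,-.1250]);PY/' h.py; python3 -m crank '[{"tx":0.15,"ty":0.1,"tz":2.5,"twist":0,"grip":1},{"tx":0,"ty":0,"tz":2.5,"twist":0,"grip":1},{"tx":0,"ty":0,"tz":2.5,"twist":0,"grip":1},{"tx":0,"ty":0,"tz":1.5,"twist":0,"grip":1},{"tx":0,"ty":0,"tz":0.8,"twist":0,"grip":1},{"tx":0,"ty":0,"tz":0,"twist":0,"grip":1},{"tx":0,"ty":0,"tz":0,"twist":0,"grip":0.3},{"tx":0,"ty":0,"tz":0,"twist":0,"grip":0.3},{"tx":0,"ty":0,"tz":0,"twist":0,"grip":0.3}]'; python3 - <<'E'
from h import *
o=get_obs();p=cams.snapshot("wrist");save(p,"w4.png");print(o["tool_pos"],o["ee_rot"],o["width"],toP(o["tool_pos"]))
E
```

```text
time: 4.7
tool_pos: [0.5099, -0.0448, 0.1325]
ee_rot: [3.141, -0.001, 0.196]
wrist_force: [0.2, 0.1, 0.0]
width: 0.0674
[ 0.50986328 -0.04475962  0.13253868] [ 3.14111237e+00 -9.87700664e-04  1.95861140e-01] 0.06744833503816251 [[-0.04439231  0.09065195]]
```

View pics/w4.png

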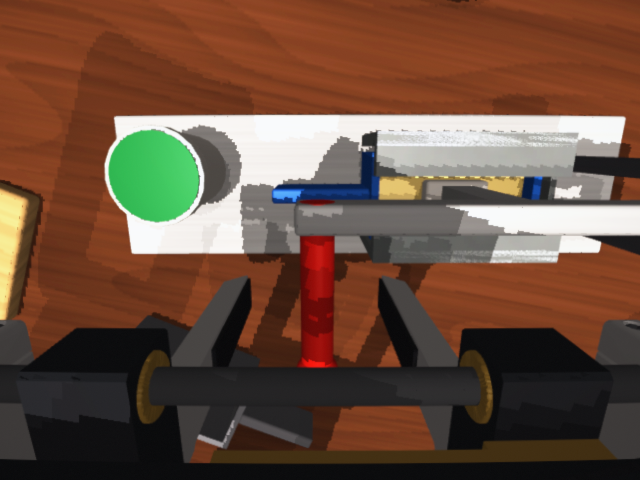

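The handle bar is centred between the fingers (column 317, finger midline 314). Next I close on it.

```bash
python3 -m crank '[{"tx":0,"ty":0,"tz":0,"twist":0,"grip":0},{"tx":0,"ty":0,"tz":0,"twist":0,"grip":0},{"tx":0,"ty":0,"tz":0,"twist":0,"grip":0},{"tx":0,"ty":0,"tz":0,"twist":0,"grip":0},{"tx":0,"ty":0,"tz":0,"twist":0,"grip":0},{"tx":0,"ty":0.05,"tz":-1.2,"twist":0,"grip":0},{"tx":0,"ty":0.1,"tz":-1.17,"twist":0,"grip":0}]'; python3 - <<'E'
from h import *
o=get_obs();print(o["tool_pos"],o["wrist_force"],o["wrist_torque"],o["width"],toP(o["tool_pos"]))
E
```

```text
time: 5.62
tool_pos: [0.51, -0.0473, 0.1551]
ee_rot: [3.14, 0.001, 0.195]
wrist_force: [2.4, -5.1, -4.4]
width: 0.0153
[ 0.50998809 -0.04732587  0.15511048] [ 2.37585402 -5.0931072  -4.43615797] [-0.62033191 -0.41686372  0.03724138] 0.015253829500882863 [[-0.04477093  0.08811073]]
```

```bash
python3 -m crank '[{"tx":0,"ty":0.44,"tz":-2.33,"twist":0,"grip":0},{"tx":0,"ty":0.73,"tz":-2.26,"twist":0,"grip":0},{"tx":0,"ty":1.01,"tz":-2.15,"twist":0,"grip":0},{"tx":0,"ty":1.26,"tz":-2.01,"twist":0,"grip":0},{"tx":0,"ty":1.51,"tz":-1.83,"twist":0,"grip":0},{"tx":0,"ty":1.72,"tz":-1.63,"twist":0,"grip":0}]'; python3 - <<'E'
from h import *
o=get_obs();print(o["tool_pos"],o["wrist_force"],o["wrist_torque"],o["width"],toP(o["tool_pos"]))
E
```

```text
time: 6.38
tool_pos: [0.5219, -0.1081, 0.2795]
ee_rot: [-3.134, -0.0, 0.2]
wrist_force: [-1.5, 7.3, 5.4]
width: 0.0152
[ 0.52194515 -0.10813526  0.27951126] [-1.54840093  7.3324664   5.38528414] [ 1.61764503  0.46154425 -0.0484046 ] 0.015173929169090305 [[-0.04491628  0.02613709]]
```

```bash
python3 -m crank '[{"tx":0,"ty":1.91,"tz":-1.41,"twist":0,"grip":0},{"tx":0,"ty":2.08,"tz":-1.15,"twist":0,"grip":0},{"tx":0,"ty":2.2,"tz":-0.89,"twist":0,"grip":0},{"tx":0,"ty":2.29,"tz":-0.61,"twist":0,"grip":0},{"tx":0,"ty":2.36,"tz":-0.31,"twist":0,"grip":0},{"tx":0,"ty":2.37,"tz":-0.02,"twist":0,"grip":0},{"tx":0,"ty":2.36,"tz":0.27,"twist":0,"grip":0},{"tx":0,"ty":1.3,"tz":0.25,"twist":0,"grip":0},{"tx":0,"ty":0,"tz":0,"twist":0,"grip":0},{"tx":0,"ty":0,"tz":0,"twist":0,"grip":0}]'; python3 - <<'E'
from h import *
o=get_obs();print(o["tool_pos"],o["wrist_force"],o["wrist_torque"],o["width"],toP(o["tool_pos"]))
save(cams.snapshot("scene"),"s2.png")
E
```

```text
time: 7.62
tool_pos: [0.5558, -0.2773, 0.316]
ee_rot: [3.141, 0.0, 0.196]
wrist_force: [1.6, -3.1, -0.2]
width: 0.0152
[ 0.55577312 -0.2772839   0.31604492] [ 1.57283052 -3.07597226 -0.19528206] [-0.56761501 -0.32052125  0.09902613] 0.015162836020252566 [[-0.04476352 -0.14636095]]
```

View pics/s2.png

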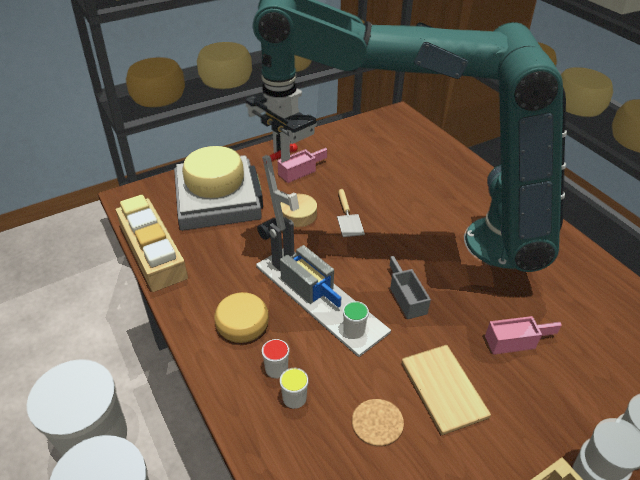

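The arm is swung past upright (handle at about 295,150), at roughly 1.82 rad. I release it and lift clear.

```bash
python3 -m crank '[{"tx":0,"ty":0.2,"tz":0,"twist":0,"grip":0.5},{"tx":0,"ty":0.3,"tz":0,"twist":0,"grip":1},{"tx":0,"ty":0.5,"tz":0,"twist":0,"grip":1},{"tx":0,"ty":0,"tz":0,"twist":0,"grip":1},{"tx":0,"ty":0,"tz":0,"twist":0,"grip":1},{"tx":0,"ty":0,"tz":-2,"twist":0,"grip":1},{"tx":0,"ty":0,"tz":-3,"twist":0,"grip":1},{"tx":0,"ty":0,"tz":-3,"twist":0,"grip":1}]'; python3 - <<'E'
from h import *
o=get_obs();print(o["tool_pos"],o["wrist_force"],o["width"],toP(o["tool_pos"]),o["joint_positions"])
save(cams.snapshot("scene"),"s3.png",(220,80,400,360),2)
p=cams.snapshot("wrist");save(p,"w5.png")
t=np.array([*toW(.0147,.185),.16]); print(t)
E
```

```text
time: 8.68
tool_pos: [0.5574, -0.2865, 0.3975]
ee_rot: [-3.141, 0.0, 0.196]
wrist_force: [0.4, -0.0, -0.2]
width: 0.0914
[ 0.55737058 -0.28653755  0.39746229] [ 0.40127837 -0.04178407 -0.24836802] 0.09140023570567356 [[-0.04500346 -0.1557484 ]] [-5.65385186e-01  3.15686077e-01  7.41853999e-01  1.99751402e-04
  2.08435560e+00  8.09443743e-01]
[0.5493981  0.05930984 0.16      ]
```

View pics/s3.png

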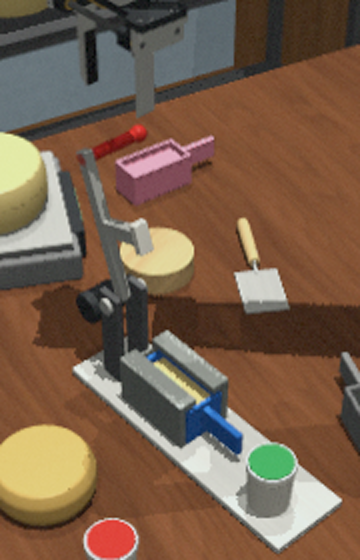

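View pics/w5.png

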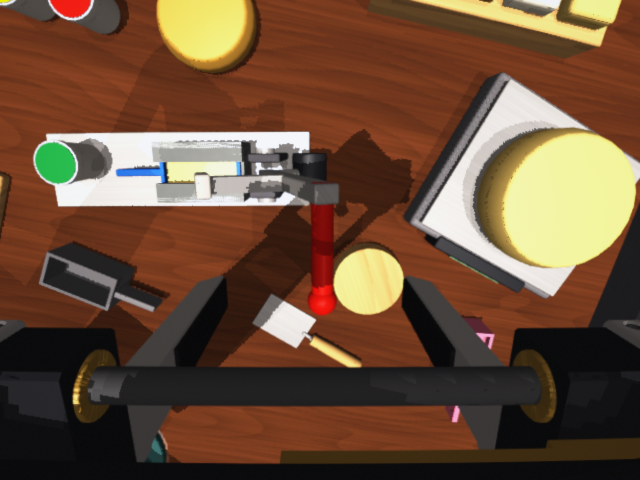

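The press arm rests open with the handle clear (at about 325,300 in the wrist view), and the gripper is above it. I move over the green tub and turn.

```bash
python3 -m crank '[{"tx":0.6,"ty":-2,"tz":0,"twist":0,"grip":1},{"tx":0.6,"ty":-3.6,"tz":0,"twist":0,"grip":1},{"tx":0.6,"ty":-3.8,"tz":0,"twist":0,"grip":1},{"tx":0.6,"ty":-3.8,"tz":0,"twist":0,"grip":1},{"tx":0.6,"ty":-3.8,"tz":0,"twist":0,"grip":1},{"tx":0.6,"ty":-3.8,"tz":0,"twist":0,"grip":1},{"tx":0.6,"ty":-3.8,"tz":0,"twist":0,"grip":1},{"tx":0.6,"ty":-3.8,"tz":0,"twist":0,"grip":1},{"tx":0.6,"ty":-3.6,"tz":0,"twist":0,"grip":1},{"tx":0.6,"ty":-2.1,"tz":0,"twist":0,"grip":1}]' && python3 -m crank '[{"tx":0,"ty":0,"tz":2.3,"twist":-10,"grip":1},{"tx":0,"ty":0,"tz":2.3,"twist":-10,"grip":1},{"tx":0,"ty":0,"tz":2.3,"twist":-10,"grip":1},{"tx":0,"ty":0,"tz":2.3,"twist":-10,"grip":1},{"tx":0,"ty":0,"tz":2.3,"twist":-10,"grip":1},{"tx":0,"ty":0,"tz":2.3,"twist":-10,"grip":1},{"tx":0,"ty":0,"tz":2.3,"twist":-10,"grip":1},{"tx":0,"ty":0,"tz":2.3,"twist":-10,"grip":1},{"tx":0,"ty":0,"tz":2.3,"twist":-10,"grip":1},{"tx":0,"ty":0,"tz":0,"twist":0,"grip":1},{"tx":0,"ty":0,"tz":0,"twist":0,"grip":1},{"tx":0,"ty":0,"tz":0,"twist":0,"grip":1}]'
python3 - <<'E'
from h import *
o=get_obs();p=cams.snapshot("wrist");save(p,"w6.png")
hsv=cv2.cvtColor(p["frame"],cv2.COLOR_RGB2HSV)
m=cv2.inRange(hsv,(50,80,40),(80,255,255)); nn,l,st,ce=cv2.connectedComponentsWithStats(m);i=1+st[1:,4].argmax()
w=bp(p,[ce[i]],.084,o);print(ce[i],st[i],w,toP(w),o["ee_rot"])
print("to wrist tub",step([*w[0,:2],.07],o),"to est",step([*toW(.0147,.185),.07],o))
E
```

```text
time: 10.02
tool_pos: [0.5486, 0.0623, 0.3945]
ee_rot: [-3.14, 0.003, 0.199]
wrist_force: [0.3, 0.4, -0.1]
width: 0.0936
time: 11.52
tool_pos: [0.5504, 0.0595, 0.1907]
ee_rot: [3.14, 0.0, 1.766]
wrist_force: [0.6, -0.1, -0.2]
width: 0.094
[310.87528409 243.34034091] [ 277  211   69   66 3520] [[0.54886215 0.05981486 0.084     ]] [[0.01427296 0.18559994]] [3.13954689e+00 3.73427517e-04 1.76550991e+00]
to wrist tub [ 0.06 -0.17 12.07] to est [ 0.   -0.13 12.07]
```

View pics/w6.png

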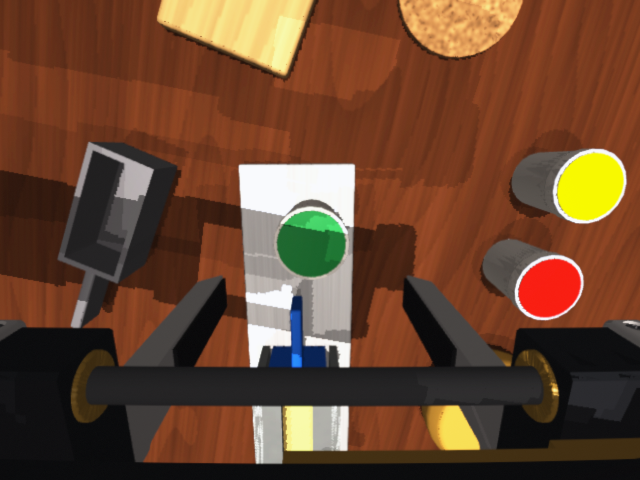

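The wrist view shows the tub at (311,243), agreeing with the estimate within 1 mm. I descend and grip the lid band.

```bash
python3 -m crank '[{"tx":0,"ty":-0.15,"tz":2,"twist":0,"grip":1},{"tx":0,"ty":0,"tz":3,"twist":0,"grip":1},{"tx":0,"ty":0,"tz":3,"twist":0,"grip":1},{"tx":0,"ty":0,"tz":2.5,"twist":0,"grip":1},{"tx":0,"ty":0,"tz":1.4,"twist":0,"grip":1},{"tx":0,"ty":0,"tz":0.3,"twist":0,"grip":1},{"tx":0,"ty":0,"tz":0,"twist":0,"grip":1},{"tx":0,"ty":0,"tz":0,"twist":0,"grip":0.5},{"tx":0,"ty":0,"tz":0,"twist":0,"grip":0.5},{"tx":0,"ty":0,"tz":0,"twist":0,"grip":0.5},{"tx":0,"ty":0,"tz":0,"twist":0,"grip":0.5},{"tx":0,"ty":0,"tz":0,"twist":0,"grip":0.5}]'
python3 - <<'E'
from h import *
o=get_obs();print(o["tool_pos"],o["width"],o["wrist_force"],step([.634,.290,.18]),step([.55,.06,.07]))
E
```

```text
time: 13.08
tool_pos: [0.5487, 0.0589, 0.0677]
ee_rot: [3.141, 0.0, 1.767]
wrist_force: [-1.1, -1.2, 1.5]
width: 0.059
[0.54867726 0.05888948 0.06767638] 0.058968295115677735 [-1.09819509 -1.1790438   1.4995791 ] [ 21.01  12.87 -11.23] [ 0.08  0.15 -0.23]
```

```bash
python3 -m crank '[{"tx":0,"ty":0,"tz":0,"twist":0,"grip":0.3},{"tx":0,"ty":0,"tz":-1,"twist":0,"grip":0.3},{"tx":0,"ty":0,"tz":-2.5,"twist":0,"grip":0.3},{"tx":0,"ty":0,"tz":-3,"twist":0,"grip":0.3},{"tx":1,"ty":0.6,"tz":-2,"twist":0,"grip":0.3},{"tx":3,"ty":1.8,"tz":-1,"twist":0,"grip":0.3},{"tx":3.2,"ty":1.9,"tz":0,"twist":0,"grip":0.3},{"tx":3.2,"ty":2,"tz":0,"twist":0,"grip":0.3},{"tx":3.2,"ty":2,"tz":0,"twist":0,"grip":0.3},{"tx":3.2,"ty":2,"tz":0,"twist":0,"grip":0.3},{"tx":2.8,"ty":1.7,"tz":0,"twist":0,"grip":0.3},{"tx":1.4,"ty":0.9,"tz":0,"twist":0,"grip":0.3}]' && python3 -m crank '[{"tx":0,"ty":0,"tz":0,"twist":0,"grip":0.3},{"tx":0,"ty":0,"tz":0,"twist":0,"grip":0.3},{"tx":0,"ty":0,"tz":0,"twist":0,"grip":0.3}]'
python3 - <<'E'
from h import *
o=get_obs();p=cams.snapshot("wrist");save(p,"w7.png");print(o["width"],step([.634,.290,.0642]))
for r in cams.outline_of(p,"mat")[:2]:
    k=max(cv2.findContours(r["region"].astype(np.uint8),cv2.RETR_EXTERNAL,cv2.CHAIN_APPROX_NONE)[0],key=len)[:,0]
    print(r["conf"],cv2.minEnclosingCircle(bp(p,k,.008,o)[:,:2].astype(np.float32)))
E
```

```text
time: 14.58
tool_pos: [0.6343, 0.2918, 0.1618]
ee_rot: [-3.141, -0.0, 1.768]
wrist_force: [0.8, 0.3, -1.1]
width: 0.0589
time: 14.95
tool_pos: [0.6342, 0.2891, 0.1627]
ee_rot: [-3.142, 0.0, 1.766]
wrist_force: [0.2, 0.4, -2.3]
width: 0.0591
0.05912448254107735 [ 0.1  -0.01  9.86]
0.83 ((0.6358834505081177, 0.2877686023712158), 0.05546271428465843)
```

View pics/w7.png

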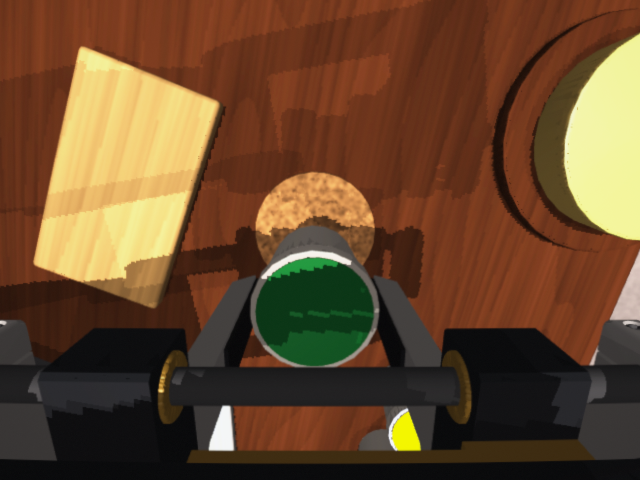

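The tub is over the mat and the mat centre agrees within 2 mm. I check the yellow tub's clearance before lowering.

```bash
python3 - <<'E'
from h import *
p=cams.snapshot("top");o=get_obs()
y=bp(p,[[229,151]],.072)[0];print(y,step([y[0],y[1],.06],o))
E
```

```text
[0.75703051 0.14420564 0.072     ] [-16.61   9.23  10.28]
```

```bash
python3 -m crank '[{"tx":0.1,"ty":0,"tz":3,"twist":0,"grip":0.3},{"tx":0,"ty":0,"tz":3,"twist":0,"grip":0.3},{"tx":0,"ty":0,"tz":2,"twist":0,"grip":0.3},{"tx":0,"ty":0,"tz":1,"twist":0,"grip":0.3},{"tx":0,"ty":0,"tz":0.5,"twist":0,"grip":0.3},{"tx":0,"ty":0,"tz":0.3,"twist":0,"grip":0.3},{"tx":0,"ty":0,"tz":0,"twist":0,"grip":0.3},{"tx":0,"ty":0,"tz":0,"twist":0,"grip":0.3}]'
```

```text
time: 16.1
tool_pos: [0.6346, 0.2912, 0.0653]
ee_rot: [3.14, -0.0, 1.767]
wrist_force: [-0.4, -0.5, -1.4]
width: 0.0588
```

```bash
python3 -m crank '[{"tx":0,"ty":0,"tz":0.15,"twist":0,"grip":0.3},{"tx":0,"ty":0,"tz":0,"twist":0,"grip":0.3},{"tx":0,"ty":0,"tz":0,"twist":0,"grip":0.3}]'
```

```text
time: 16.48
tool_pos: [0.6345, 0.2912, 0.0637]
ee_rot: [3.14, -0.0, 1.767]
wrist_force: [-0.4, 0.5, 1.1]
width: 0.0589
```

```bash
python3 -m crank '[{"tx":0,"ty":0,"tz":0,"twist":0,"grip":0.8},{"tx":0,"ty":0,"tz":0,"twist":0,"grip":1},{"tx":0,"ty":0,"tz":0,"twist":0,"grip":1},{"tx":0,"ty":0,"tz":0,"twist":0,"grip":1},{"tx":0,"ty":0,"tz":-2,"twist":0,"grip":1},{"tx":0,"ty":0,"tz":-3.5,"twist":0,"grip":1},{"tx":0,"ty":0,"tz":-3.5,"twist":0,"grip":1},{"tx":0,"ty":0,"tz":-2,"twist":0,"grip":1}]'
python3 - <<'E'
from h import *
p=cams.snapshot("top");save(p,"t2.png",(120,140,400,310),2.5)
o=get_obs();print(o["width"],step([*toW(0,.11),.17],o))
hsv=cv2.cvtColor(p["frame"],cv2.COLOR_RGB2HSV)
m=cv2.inRange(hsv,(50,80,40),(80,255,255)); nn,l,st,ce=cv2.connectedComponentsWithStats(m)
for i in range(1,nn):
    if st[i,4]>100: print(ce[i],st[i],bp(p,[ce[i]],.08))
E
```

```text
time: 17.48
tool_pos: [0.6352, 0.2914, 0.1779]
ee_rot: [3.136, -0.001, 1.767]
wrist_force: [0.5, -0.4, -0.2]
width: 0.0942
0.09399180750653191 [-28.62 -14.51   0.88]
[170.52941176 194.69327731] [162 186  17  19 238] [[0.63506833 0.29151283 0.08      ]]
```

View pics/t2.png

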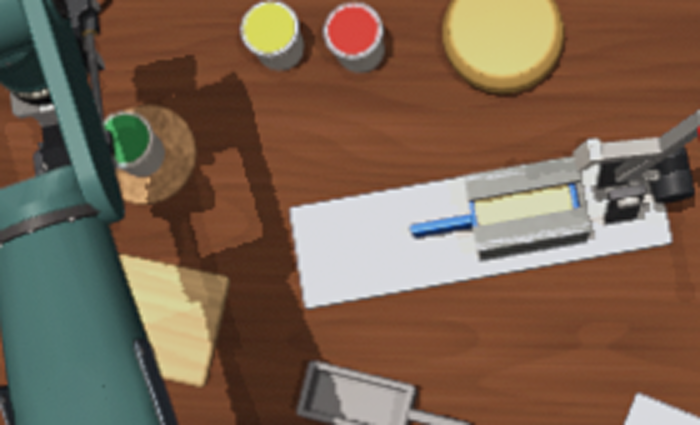

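The tub stands on the mat (lid at about 130,137 in the crop) and the arm is still open. I move to the tongue.

```bash
python3 -m crank '[{"tx":-1.6,"ty":-0.8,"tz":0,"twist":0,"grip":1},{"tx":-3,"ty":-1.5,"tz":0,"twist":0,"grip":1},{"tx":-3.2,"ty":-1.6,"tz":0,"twist":0,"grip":1},{"tx":-3.2,"ty":-1.6,"tz":0,"twist":0,"grip":1},{"tx":-3.2,"ty":-1.7,"tz":0,"twist":0,"grip":1},{"tx":-3.2,"ty":-1.6,"tz":0,"twist":0,"grip":1},{"tx":-3.2,"ty":-1.6,"tz":0.4,"twist":0,"grip":1},{"tx":-3.2,"ty":-1.6,"tz":0.5,"twist":0,"grip":1},{"tx":-3,"ty":-1.5,"tz":0,"twist":0,"grip":1},{"tx":-1.8,"ty":-1,"tz":0,"twist":0,"grip":1},{"tx":0,"ty":0,"tz":0,"twist":0,"grip":1},{"tx":0,"ty":0,"tz":0,"twist":0,"grip":1}]' && python3 -m crank '[{"tx":0,"ty":0,"tz":0,"twist":0,"grip":1},{"tx":0,"ty":0,"tz":0,"twist":0,"grip":1}]'
python3 - <<'E'
from h import *
o=get_obs();p=cams.snapshot("wrist");save(p,"w8.png")
print(toP(o["tool_pos"]),o["tool_pos"],o["ee_rot"])
for nm,X in (("tip",(0,.12,.062)),("root",(0,.055,.062)),("corner",(.055,.245,.012)),("corner-",(-.055,.245,.012))): print(nm,proj(p,[[*toW(X[0],X[1]),X[2]]],o)[0].round(1))
hsv=cv2.cvtColor(p["frame"],cv2.COLOR_RGB2HSV)
m=cv2.inRange(hsv,(100,120,60),(125,255,255))
ys,xs=np.nonzero(m); print(ys.min())
for r in range(ys.min(),ys.min()+110,8):
    x=xs[ys==r]; print(r,x.min(),x.max(),toP(bp(p,[[(x.min()+x.max())/2,r]],.062,o))[0].round(4))
E
```

```text
time: 19.02
tool_pos: [0.5476, -0.0171, 0.1638]
ee_rot: [3.141, -0.001, 1.767]
wrist_force: [-1.1, 0.4, 0.3]
width: 0.0938
time: 19.27
tool_pos: [0.5477, -0.0169, 0.1639]
ee_rot: [3.142, -0.0, 1.768]
wrist_force: [-0.5, -0.2, -0.1]
width: 0.0939
[[-0.00180333  0.11058231]] [ 0.54774151 -0.01689782  0.16393118] [ 3.14152954e+00 -6.36947705e-05  1.76794635e+00]
tip [315.4 233.9]
root [315.2 311.4]
corner [382.6  71.5]
corner- [248.4  71.3]
228
228 311 319 [-0.0003  0.1246]
236 310 320 [-0.0003  0.1183]
244 310 321 [1.000e-04 1.119e-01]
252 310 321 [1.000e-04 1.055e-01]
260 310 321 [0.0001 0.0989]
268 310 321 [0.0001 0.0923]
276 310 321 [0.0002 0.0856]
284 310 321 [0.0002 0.0789]
292 287 344 [0.0002 0.072 ]
300 284 346 [-0.0002  0.0651]
308 283 347 [-0.0002  0.058 ]
316 281 349 [-0.0002  0.0509]Traceback (most recent call last):
  File "<stdin>", line 9, in <module>
    return umr_minimum(a, axis, None, out, keepdims, initial, where)
ValueError: zero-size array to reduction operation minimum which has no identity
```

View pics/w8.png

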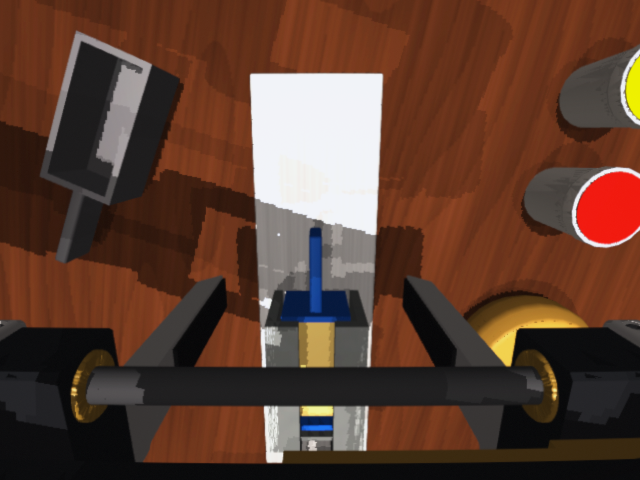

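The tongue is at (315,228–290), with its tip at press y ≈ 123 mm and x ≈ 0, which puts the mould origin at about +3 mm. I descend on the tongue.

```bash
python3 -m crank '[{"tx":-1.3,"ty":0.18,"tz":2,"twist":0,"grip":1},{"tx":0,"ty":0,"tz":3,"twist":0,"grip":0.6},{"tx":0,"ty":0,"tz":3,"twist":0,"grip":0.5},{"tx":0,"ty":0,"tz":2.5,"twist":0,"grip":0.5},{"tx":0,"ty":0,"tz":1.5,"twist":0,"grip":0.5},{"tx":0,"ty":0,"tz":0.7,"twist":0,"grip":0.5},{"tx":0,"ty":0,"tz":0,"twist":0,"grip":0.4},{"tx":0,"ty":0,"tz":0,"twist":0,"grip":0},{"tx":0,"ty":0,"tz":0,"twist":0,"grip":0},{"tx":0,"ty":0,"tz":0,"twist":0,"grip":0},{"tx":0,"ty":0,"tz":0,"twist":0,"grip":0},{"tx":0,"ty":0,"tz":0,"twist":0,"grip":0}]'
python3 - <<'E'
from h import *
o=get_obs();print(toP(o["tool_pos"]),o["tool_pos"],o["width"],o["wrist_force"],o["wrist_torque"],o["ee_rot"])
save(cams.snapshot("wrist"),"w9.png")
E
```

```text
time: 20.82
tool_pos: [0.552, -0.0302, 0.0375]
ee_rot: [3.141, 0.0, 1.766]
wrist_force: [-1.1, -0.2, 3.2]
width: 0.01
[[-0.00023245  0.09668157]] [ 0.55199612 -0.03022436  0.03751646] 0.01003145544559143 [-1.10971193 -0.21779943  3.19058341] [-0.03834717  0.12260657 -0.06259769] [3.14107633e+00 3.55286856e-04 1.76643560e+00]
```

View pics/w9.png

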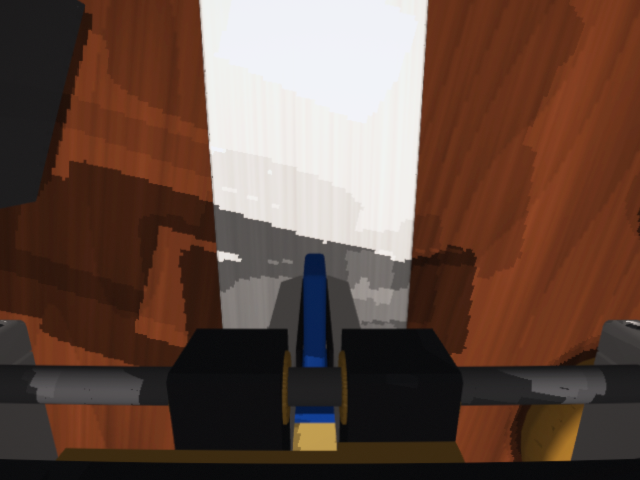

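```bash
python3 -m crank '[{"tx":0.5,"ty":0,"tz":0,"twist":0,"grip":0},{"tx":0.8,"ty":0,"tz":0,"twist":0,"grip":0},{"tx":1.1,"ty":0,"tz":0,"twist":0,"grip":0},{"tx":1.2,"ty":0,"tz":0,"twist":0,"grip":0},{"tx":1.2,"ty":0,"tz":0,"twist":0,"grip":0},{"tx":1.2,"ty":0,"tz":0,"twist":0,"grip":0}]'; python3 -m crank '[{"tx":1.2,"ty":0,"tz":0,"twist":0,"grip":0},{"tx":1.2,"ty":0,"tz":0,"twist":0,"grip":0},{"tx":1.2,"ty":0,"tz":0,"twist":0,"grip":0},{"tx":1.1,"ty":0,"tz":0,"twist":0,"grip":0},{"tx":0.8,"ty":0,"tz":0,"twist":0,"grip":0},{"tx":0.5,"ty":0,"tz":0,"twist":0,"grip":0},{"tx":0,"ty":0,"tz":0,"twist":0,"grip":0},{"tx":0,"ty":0,"tz":0,"twist":0,"grip":0}]'
python3 - <<'E'
from h import *
o=get_obs();print(toP(o["tool_pos"]),o["width"],o["wrist_force"],o["wrist_torque"])
save(cams.snapshot("scene"),"s4.png",(220,160,420,360),3)
E
```

```text
time: 21.62
tool_pos: [0.5403, 0.0293, 0.0374]
ee_rot: [3.141, 0.001, 1.767]
wrist_force: [1.1, -4.3, 4.7]
width: 0.0101
time: 22.62
tool_pos: [0.5283, 0.0885, 0.0375]
ee_rot: [3.141, -0.001, 1.767]
wrist_force: [0.6, -4.2, 6.3]
width: 0.0098
[[-0.00024345  0.21777474]] 0.00984416196881805 [ 0.56784613 -4.19864835  6.32481579] [-0.77274416 -0.17791582  0.01598044]
```

View pics/s4.png

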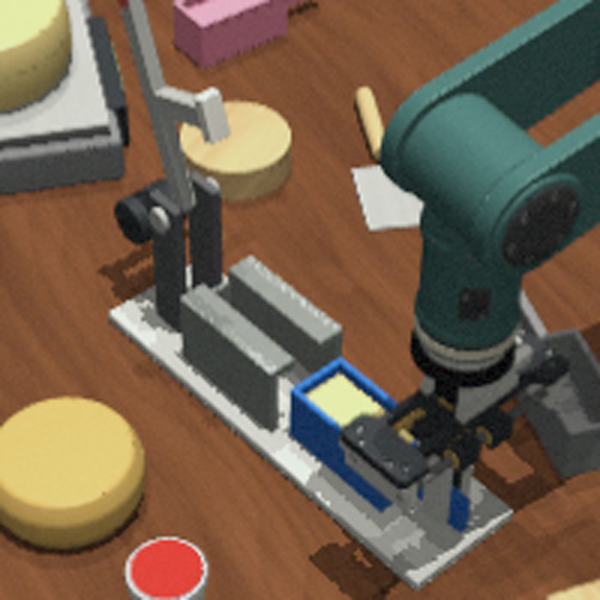

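The mould is fully out of the tunnel and the press arm is still open. I release the tongue and go over the body for a balanced grasp.

```bash
python3 -m crank '[{"tx":0,"ty":0,"tz":0,"twist":0,"grip":0.3},{"tx":0,"ty":0,"tz":0,"twist":0,"grip":0.6},{"tx":0,"ty":0,"tz":0,"twist":0,"grip":1},{"tx":0,"ty":0,"tz":-2,"twist":0,"grip":1},{"tx":0,"ty":0,"tz":-3.5,"twist":0,"grip":1},{"tx":0,"ty":0,"tz":-4,"twist":0,"grip":1},{"tx":-2,"ty":0,"tz":-2,"twist":0,"grip":1},{"tx":-2.7,"ty":0,"tz":0,"twist":0,"grip":1},{"tx":-2.7,"ty":0,"tz":0,"twist":0,"grip":1},{"tx":-2.1,"ty":0,"tz":0,"twist":0,"grip":1},{"tx":0,"ty":0,"tz":0,"twist":0,"grip":1},{"tx":0,"ty":0,"tz":0,"twist":0,"grip":1}]'
python3 - <<'E'
from h import *
o=get_obs();p=cams.snapshot("wrist");save(p,"w10.png");print(toP(o["tool_pos"]),o["tool_pos"],o["ee_rot"])
print(proj(p,[[*toW(a,b),.067] for a,b in((-.028,.179),(.028,.179),(0,.244))],o).round(1).tolist(),proj(p,[[*toW(0,.244),.062]],o))
E
```

```text
time: 24.18
tool_pos: [0.5467, -0.005, 0.1517]
ee_rot: [-3.141, -0.001, 1.767]
wrist_force: [-0.6, 1.5, -0.6]
width: 0.094
[[-0.00046388  0.12242216]] [ 0.5467436  -0.00502431  0.15170679] [-3.14116278e+00 -8.60478162e-04  1.76668168e+00]
[[273.1, 173.3], [354.2, 173.3], [313.6, 71.7]] [[313.60616388  73.20689822]]
```

View pics/w10.png

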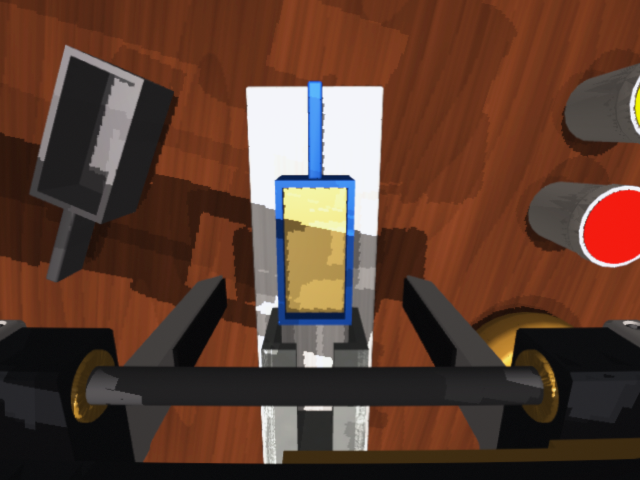

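```bash
python3 - <<'E'
from h import *
o=get_obs();p=cams.snapshot("wrist");hsv=cv2.cvtColor(p["frame"],cv2.COLOR_RGB2HSV)
m=cv2.inRange(hsv,(100,120,60),(125,255,255));m[340:]=0
ys,xs=np.nonzero(m)
for c in (285,300,330,345): print(c,ys[xs==c].min(),ys[xs==c].max(),toP(bp(p,[[c,ys[xs==c].min()],[c,ys[xs==c].max()]],.067,o)).round(4).tolist())
for r in (200,250,300): print(r,toP(bp(p,[[xs[ys==r].min(),r],[xs[ys==r].max(),r]],.067,o)).round(4).tolist())
print(ys.min(),toP(bp(p,[[315,ys.min()]],.062,o)), toP(o["tool_pos"]))
E
```

```text
285 176 324 [[-0.0198, 0.1773], [-0.022, 0.0646]]
300 176 324 [[-0.0094, 0.1773], [-0.0105, 0.0647]]
330 176 324 [[0.0114, 0.1773], [0.0127, 0.0647]]
345 176 324 [[0.0218, 0.1773], [0.0243, 0.0647]]
200 [[-0.0271, 0.1606], [0.0278, 0.1606]]
250 [[-0.0267, 0.124], [0.0288, 0.1241]]
300 [[-0.0269, 0.0847], [0.0284, 0.0847]]
81 [[0.00094125 0.23936754]] [[-0.00040291  0.12261161]]
```

```bash
python3 -m crank '[{"tx":-0.15,"ty":0.1,"tz":2,"twist":0,"grip":1},{"tx":0,"ty":0,"tz":3,"twist":0,"grip":1},{"tx":0,"ty":0,"tz":3,"twist":0,"grip":1},{"tx":0,"ty":0,"tz":2.2,"twist":0,"grip":1},{"tx":0,"ty":0,"tz":1.0,"twist":0,"grip":1},{"tx":0,"ty":0,"tz":0.3,"twist":0,"grip":1},{"tx":0,"ty":0,"tz":0,"twist":0,"grip":0.6},{"tx":0,"ty":0,"tz":0,"twist":0,"grip":0.3},{"tx":0,"ty":0,"tz":0,"twist":0,"grip":0.2},{"tx":0,"ty":0,"tz":0,"twist":0,"grip":0.2},{"tx":0,"ty":0,"tz":0,"twist":0,"grip":0.2},{"tx":0,"ty":0,"tz":0,"twist":0,"grip":0.2}]'
python3 - <<'E'
from h import *
o=get_obs();print(toP(o["tool_pos"]),o["width"],o["wrist_force"])
E
```

```text
time: 25.78
tool_pos: [0.5479, -0.007, 0.0373]
ee_rot: [-3.141, 0.0, 1.767]
wrist_force: [-3.2, -1.0, 3.8]
width: 0.0559
[[0.00029414 0.12020916]] 0.05585736936554816 [-3.21394507 -1.04994034  3.80900657]
```

```bash
python3 -m crank '[{"tx":0,"ty":0,"tz":-0.8,"twist":0,"grip":0.2},{"tx":0,"ty":0,"tz":-2,"twist":0,"grip":0.2},{"tx":0,"ty":0,"tz":-2.7,"twist":0,"grip":0.2},{"tx":0,"ty":0,"tz":-2.5,"twist":3,"grip":0.2},{"tx":0,"ty":0,"tz":-1,"twist":6.6,"grip":0.2},{"tx":0,"ty":0,"tz":0,"twist":7,"grip":0.2},{"tx":0,"ty":0,"tz":0,"twist":6,"grip":0.2},{"tx":1,"ty":-0.5,"tz":0,"twist":0,"grip":0.2},{"tx":2,"ty":-1,"tz":0,"twist":0,"grip":0.2},{"tx":2.6,"ty":-1.35,"tz":0,"twist":0,"grip":0.2},{"tx":2.6,"ty":-1.35,"tz":0,"twist":0,"grip":0.2},{"tx":2.6,"ty":-1.35,"tz":0,"twist":0,"grip":0.2}]' && python3 -m crank '[{"tx":2.6,"ty":-1.35,"tz":0,"twist":0,"grip":0.2},{"tx":2.6,"ty":-1.35,"tz":0,"twist":0,"grip":0.2},{"tx":2.6,"ty":-1.3,"tz":0,"twist":0,"grip":0.2},{"tx":2.6,"ty":-1.3,"tz":0,"twist":0,"grip":0.2},{"tx":2.6,"ty":-1.3,"tz":0,"twist":0,"grip":0.2},{"tx":2.2,"ty":-1.2,"tz":0,"twist":0,"grip":0.2},{"tx":1.4,"ty":-0.7,"tz":0,"twist":0,"grip":0.2},{"tx":0.8,"ty":-0.4,"tz":0,"twist":0,"grip":0.2},{"tx":0,"ty":0,"tz":0,"twist":0,"grip":0.2},{"tx":0,"ty":0,"tz":0,"twist":0,"grip":0.2},{"tx":0,"ty":0,"tz":0,"twist":0,"grip":0.2}]'
python3 - <<'E'
from h import *
o=get_obs();p=cams.snapshot("wrist");save(p,"w11.png");print(o["width"],o["ee_rot"],step([.4615,.2985,.1],o))
for r in cams.outline_of(p,"board")[:2]:
    k=max(cv2.findContours(r["region"].astype(np.uint8),cv2.RETR_EXTERNAL,cv2.CHAIN_APPROX_NONE)[0],key=len)[:,0]
    w=bp(p,k,.018,o)[:,:2].astype(np.float32); print(r["conf"],cv2.minAreaRect(w))
save(cams.snapshot("scene"),"s5.png")
E
```

```text
time: 27.28
tool_pos: [0.5141, 0.1116, 0.1262]
ee_rot: [-3.14, -0.0, 1.375]
wrist_force: [0.3, -0.6, -4.2]
width: 0.0556
time: 28.65
tool_pos: [0.4625, 0.2974, 0.127]
ee_rot: [3.141, 0.0, 1.371]
wrist_force: [-0.1, 0.0, -5.5]
width: 0.056
0.05602511809650853 [3.14141351e+00 3.03221361e-04 1.37110783e+00] [ 0.09 -0.12  2.7 ]
0.84 ((0.43517085909843445, 0.33731138706207275), (0.12698239088058472, 0.05353078618645668), 78.63510131835938)
```

View pics/w11.png

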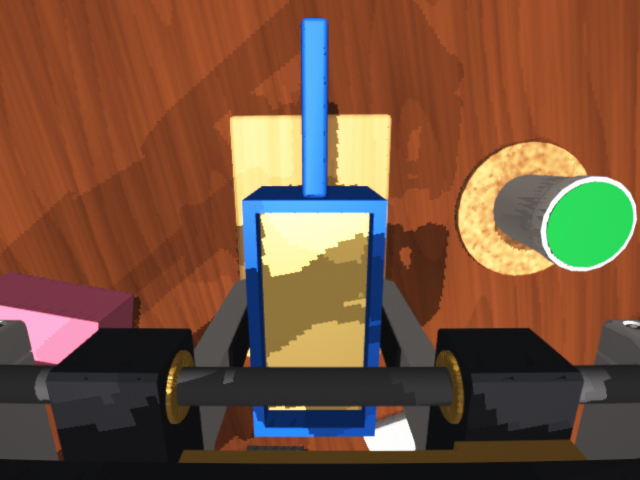

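View pics/s5.png

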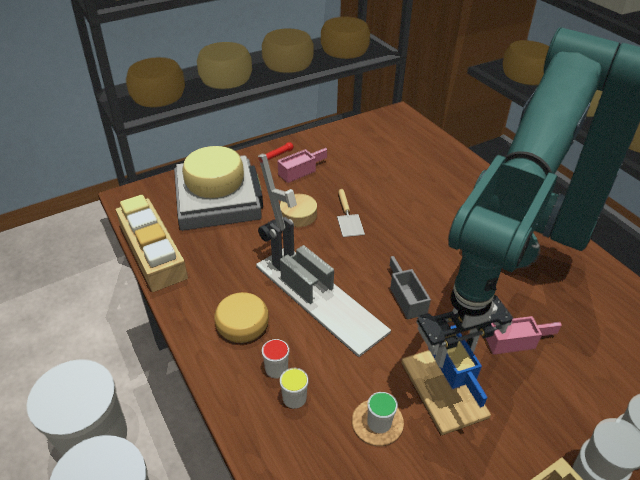

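```bash
python3 - <<'E'
from h import *
o=get_obs();p=cams.snapshot("wrist")
w=bp(p,[[231,117],[390.5,115]],.018,o)[:,:2];d=w[1]-w[0];print(w,np.linalg.norm(d),np.arctan2(d[1],d[0]))
u=d/np.linalg.norm(d);n=np.array([-u[1],u[0]]);c=w.mean(0)-.1*n;print(c,step([*c,.1],o))
# mould tongue in wrist frame: top of tongue tip & root height .062+.09
E
```

```text
[[0.4227851  0.40339279]
 [0.5371774  0.3817504 ]] 0.11642160672235778 -0.18698433317681232
[0.46139159 0.29431467] [-0.35 -0.04  2.7 ]
```

```bash
python3 -m crank '[{"tx":-0.2,"ty":-0.1,"tz":1.5,"twist":0,"grip":0.2},{"tx":0,"ty":0,"tz":2.5,"twist":0,"grip":0.2},{"tx":0,"ty":0,"tz":2,"twist":0,"grip":0.2},{"tx":0,"ty":0,"tz":1.2,"twist":0,"grip":0.2},{"tx":0,"ty":0,"tz":0.6,"twist":0,"grip":0.2},{"tx":0,"ty":0,"tz":0.4,"twist":0,"grip":0.2},{"tx":0,"ty":0,"tz":0,"twist":0,"grip":0.2},{"tx":0,"ty":0,"tz":0,"twist":0,"grip":0.2}]' && python3 -m crank '[{"tx":0,"ty":0,"tz":0.15,"twist":0,"grip":0.2},{"tx":0,"ty":0,"tz":0,"twist":0,"grip":0.2},{"tx":0,"ty":0,"tz":0,"twist":0,"grip":0.2}]'
```

```text
time: 29.85
tool_pos: [0.4613, 0.2966, 0.0457]
ee_rot: [3.14, -0.001, 1.372]
wrist_force: [-0.5, 0.6, -5.5]
width: 0.0557
time: 30.22
tool_pos: [0.4609, 0.2963, 0.0435]
ee_rot: [3.142, 0.0, 1.372]
wrist_force: [0.3, 0.7, -6.0]
width: 0.0556
```

```bash
python3 -m crank '[{"tx":-0.05,"ty":0,"tz":0.1,"twist":0,"grip":0.2},{"tx":0,"ty":0,"tz":0,"twist":0,"grip":0.2},{"tx":0,"ty":0,"tz":0,"twist":0,"grip":0.2}]' && python3 -m crank '[{"tx":0,"ty":0,"tz":0.1,"twist":0,"grip":0.2},{"tx":0,"ty":0,"tz":0,"twist":0,"grip":0.2},{"tx":0,"ty":0,"tz":0,"twist":0,"grip":0.2}]'
```

```text
time: 30.6
tool_pos: [0.461, 0.2963, 0.0433]
ee_rot: [3.141, -0.001, 1.372]
wrist_force: [-2.0, 1.2, -0.1]
width: 0.0558
time: 30.98
tool_pos: [0.461, 0.2963, 0.0433]
ee_rot: [3.141, -0.001, 1.372]
wrist_force: [-4.4, 0.1, 6.2]
width: 0.0556
```

Contact. I release and retreat upward.

```bash
python3 -m crank '[{"tx":0,"ty":0,"tz":-0.1,"twist":0,"grip":0.65},{"tx":0,"ty":0,"tz":0,"twist":0,"grip":0.8},{"tx":0,"ty":0,"tz":0,"twist":0,"grip":1},{"tx":0,"ty":0,"tz":0,"twist":0,"grip":1},{"tx":0,"ty":0,"tz":-1.5,"twist":0,"grip":1},{"tx":0,"ty":0,"tz":-3,"twist":0,"grip":1},{"tx":0,"ty":0,"tz":-4,"twist":0,"grip":1},{"tx":0,"ty":0,"tz":-4,"twist":0,"grip":1},{"tx":0,"ty":0,"tz":-4,"twist":0,"grip":1},{"tx":0,"ty":0,"tz":-3,"twist":0,"grip":1},{"tx":0,"ty":0,"tz":0,"twist":0,"grip":1},{"tx":0,"ty":0,"tz":0,"twist":0,"grip":1}]' && python3 -m crank '[{"tx":-4,"ty":0,"tz":0,"twist":0,"grip":1},{"tx":-4,"ty":0,"tz":0,"twist":0,"grip":1},{"tx":-4,"ty":0,"tz":0,"twist":0,"grip":1},{"tx":0,"ty":0,"tz":0,"twist":0,"grip":1},{"tx":0,"ty":0,"tz":0,"twist":0,"grip":1},{"tx":0,"ty":0,"tz":0,"twist":0,"grip":1}]'
python3 - <<'E'
from h import *
o=get_obs();p=cams.snapshot("wrist");save(p,"w12.png");save(cams.snapshot("scene"),"s6.png")
hsv=cv2.cvtColor(p["frame"],cv2.COLOR_RGB2HSV);m=cv2.inRange(hsv,(100,120,60),(125,255,255));ys,xs=np.nonzero(m);print(ys.min(),ys.max(),xs.min(),xs.max(),o["tool_pos"],o["ee_rot"])
E
```

```text
time: 32.48
tool_pos: [0.4604, 0.2956, 0.2365]
ee_rot: [-3.141, 0.001, 1.372]
wrist_force: [0.0, 0.6, -0.5]
width: 0.0943
time: 33.22
tool_pos: [0.437, 0.179, 0.2367]
ee_rot: [-3.14, 0.0, 1.373]
wrist_force: [0.3, 0.3, 0.5]
width: 0.0942
0 158 282 348 [0.43697096 0.179013   0.23666458] [-3.14025386e+00  3.84534615e-04  1.37332279e+00]
```

View pics/w12.png

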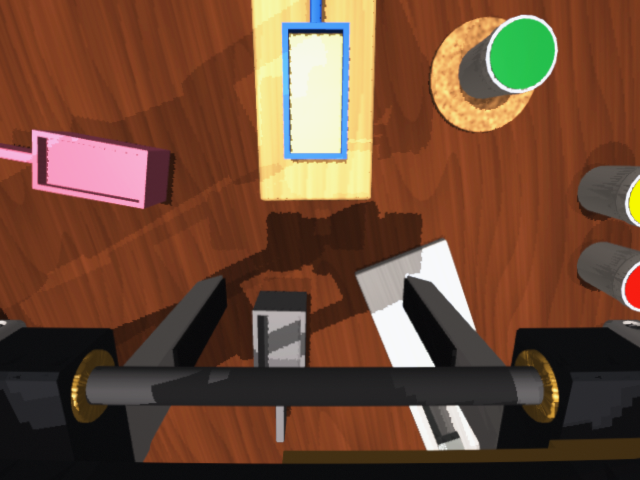

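View pics/s6.png

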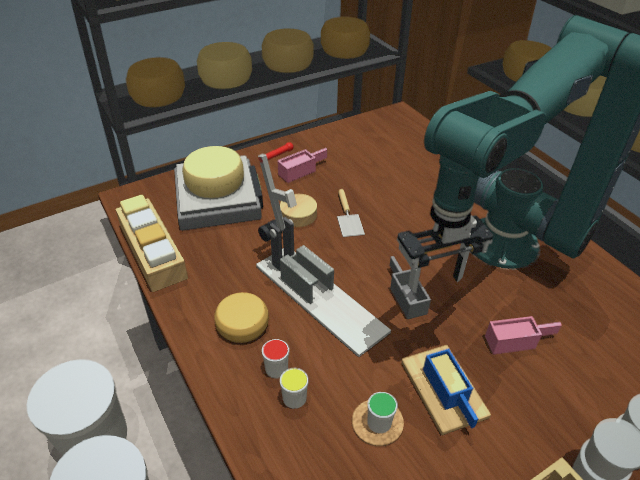

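```bash
python3 -m crank '[{"tx":0,"ty":0,"tz":-4,"twist":0,"grip":1},{"tx":0,"ty":0,"tz":-4,"twist":0,"grip":1},{"tx":0,"ty":0,"tz":-4,"twist":0,"grip":1},{"tx":0,"ty":0,"tz":-4,"twist":0,"grip":1},{"tx":0,"ty":0,"tz":0,"twist":0,"grip":1},{"tx":0,"ty":0,"tz":0,"twist":0,"grip":1},{"tx":0,"ty":0,"tz":0,"twist":0,"grip":1}]'
python3 - <<'E'
from h import *
o=get_obs();p=cams.snapshot("wrist");save(p,"w13.png",(200,0,600,240),2);t=cams.snapshot("top");save(t,"t4.png",(120,140,400,340),2.5)
E
```

```text
time: 34.2
tool_pos: [0.4368, 0.1783, 0.3954]
ee_rot: [-3.138, 0.002, 1.372]
wrist_force: [-1.0, 0.9, 1.3]
width: 0.0942
```

View pics/w13.png

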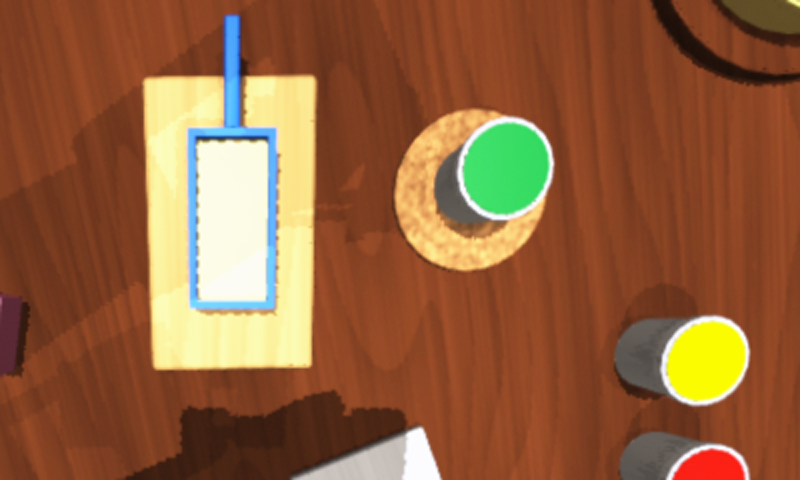

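View pics/t4.png

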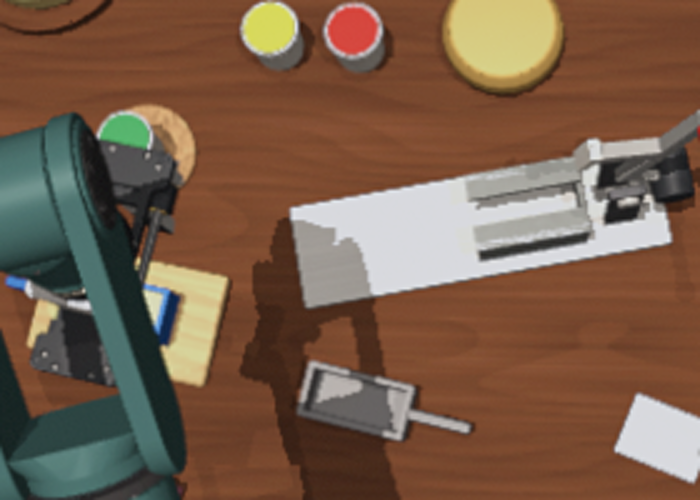

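```bash
python3 - <<'E'
from h import *
o=get_obs();p=cams.snapshot("wrist")
c=lambda a:(np.array(a,float)-.5)/2+np.array([200,0])
b=bp(p,c([[145,79],[315,76],[311,368],[154,369]]),.018,o)[:,:2]
m=bp(p,c([[188,129],[277,129],[274,309],[191,309]]),.073,o)[:,:2]
bc=b.mean(0);u=(b[1]+b[2]-b[0]-b[3]);v=(b[0]+b[1]-b[2]-b[3]);v/=np.linalg.norm(v)
w=(m[0]+m[1]-m[2]-m[3]);d=m.mean(0)-bc
print(bc,m.mean(0),"along",d@v,"across",d@np.array([v[1],-v[0]]),"angles",np.degrees([np.arctan2(v[1],v[0]),np.arctan2(w[1],w[0])]))
print("tub",bp(p,c([[506,168]]),.08,o),"mat",bp(p,c([[470,190]]),.008,o))
s=cams.snapshot("scene")
hsv=cv2.cvtColor(s["frame"],cv2.COLOR_RGB2HSV)
mm=cv2.inRange(hsv,(50,80,40),(80,255,255)); nn,l,st,ce=cv2.connectedComponentsWithStats(mm)
for i in range(1,nn):
    if st[i,4]>100: print(ce[i],st[i],bp(s,[ce[i]],.08))
E
```

```text
[0.46181996 0.29505596] [0.46264254 0.29517228] along 0.00026800211311721973 across 0.0007863416679344825 angles [79.22844417 78.72912979]
tub [[0.63620455 0.29257587 0.08      ]] mat [[0.63616599 0.28889787 0.008     ]]
[382.28418803 403.98504274] [370 393  26  23 468] [[0.63423377 0.29488767 0.08      ]]
```

The mould is centred on the board to within 1 mm and the tub is within about 4 mm of the mat's middle. I hand in.

```bash
python3 - <<'E'
from bench import ticket,get_obs
print(get_obs()["time"]); print(ticket.close_job())
E
```

```text
34.4
the job is handed in; nothing more can be done
None
```

The job was done in the order asked and handed in at about 34 s of the 64 s allowed.

**What I did**
1. I swung the press arm over by its red handle to about 1.82 rad and let go. It has stayed open in every picture since.
2. I moved the green-lidded tub upright onto the cork mat.
3. I drew the blue mould fully out of the tunnel by its tongue, then re-gripped it by the body. I stood it lengthways on the light wooden board, with its tongue overhanging the far end.

**Last checks**
- **Mould:** it is within 1 mm of the board's centre and within about 0.5° of its long axis, measured with the wrist camera.
- **Tub:** it is upright, about 4 mm off the mat's centre by the wrist camera.
- **Other things:** the bystanders show no sign of having moved in the last pictures, and the gripper was about 0.3 m clear of everything.
- **Forces:** the wrist force readings stayed under about 10 N.

**What disagreed or failed**
- **Cameras:** they differ by up to 6 mm. The scene camera placed the board 5–7 mm away from where the other two put it. I used the top and wrist cameras for the placing.
- **First move:** my first move call was refused because some keys were missing, so it moved nothing.

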